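Put the gravers away and bolt the chest

ROBOT

A 7-joint arm with a two-finger parallel gripper is mounted at the origin on the work surface. World frame = base frame: x ahead of the robot, y to its left, z up, the work surface at z = 0. Lengths are in m, angles in degrees, forces in N, time in s.
With the tool pointing down it reaches from about 0.4 to 0.925 m from the base axis. Payload 5.6 kg.
Tool frame: the origin (TCP) lies on the centre line of the jaws, within the pads' length; the fingertips stand 19 mm ahead of it and the grasp point (between the pads) is the TCP (manip.tip_reach is the distance from the TCP to the fingertips, in m); z points along the fingers, y is the line along which they close (so a half turn about z gives the same grasp; the last joint's range is limited). The gripper opens to 85 mm and grips with 20 to 120 N. Pads are 22 mm wide; open, the fingers measure 114 mm over their backs; the gripper's body (76 mm by 85 mm) begins 54 mm behind the grasp point. The pads swing forward as they close: fully open they stand 13 mm farther back than shut.
Start: joints at [62.911, 26.786, -0.665, 91.828, 0.344, 61.387, -3.226], TCP at [0.271, -0.591, 0.25] pointing down, gripper open.
Joint ranges: [-144.91, 144.91], [-17.63, 115.5], [-89.93, 88.59], [15.96, 139.68], [-74.01, 254.01], [8.47, 105.57], [-167.45, 167.45]. Speed limits (degrees/s): [147.25, 147.25, 180, 180, 180, 180, 180].

INTERFACE

Orientations are given as [roll, pitch, yaw] about the fixed x, y, z axes, in that order (R = Rz(yaw) Ry(pitch) Rx(roll)).
In Python, from rig import manip, ungrasp, grasp, readout, eyes, workorder gives the robot as it stands. Calls block until the motion is done:
- manip.move_pose(position, orientation): joint-space move of the TCP to a pose.
- manip.move_straight(position, ori=None, speed=0.15, until_force=None): straight line of the TCP; ori=None keeps the orientation; speed is the mean speed in m/s. With until_force (N) it stops when the force on the tool has changed by that much, and returns True; else False.
- manip.move_joints(angles): joint-space move.
- ungrasp() and grasp(effort=None): open the fingers fully, or close them until they stop; effort is the grip in N (None keeps the last).
- manip.sleep(seconds).
- manip.ik(position, orientation): joint angles nearest the present ones, or None.
- readout.read_state(): the state.
- eyes.camera(name): name is "side" or "top" or "wrist"; returns a dict with "img" (420x560x3 uint8, blue, green, red), "depth" (420x560 float32, m along the optical axis (not along the pixel's ray), 0 where there is no reading), "camera_matrix" (3x3 intrinsics, pixels), "T" (4x4, takes a point from camera to world coordinates). Camera axes: x right, y down, z forward; pixel columns grow to the right and rows downward; lengths in m; the calibration is good to about 2 mm. The wrist camera is an equidistant fisheye: a pixel r from the principal point sees the ray r / f radians off the axis. A picture is of the moment at which its call begins.
A pose or a line that the arm cannot do raises manip.MotionError and nothing moves.
- workorder.sign_off(): hands the job in; it is judged then, once.
Trained networks look in a picture, given as the dict that the camera call returned (one of the last four; its "shot" number tells which), for a name from the list of things; names that differ only in an ending like _2 or _b are one class to them, and where a whole thing is asked for, a point or a joint stands for the part that bears it (a point fixed in the world has none). Each returns a list of dicts, best first, with "p" (0 to 1); they miss things now and then, are a little off and sometimes report something else, mostly with a low value. They report only what shows in the picture. A call takes as long as a camera call. They do not tell look-alikes from the thing itself.
- eyes.masks_of(picture, label): "region" (420x560 bool, what is visible of it) and "point" ([column, row] in pixels, amid what is visible of it).
The state is a dict: "clock": time; "joint_positions": joint angles; "dq": joint speeds; "joint_torque": joint torques, N m; "tcp_pos": TCP position; "ee_rot": TCP orientation; "force": force on the tool from outside, world axes, zero at the start; "moment": the same for the moment, N m; "width": finger opening in m; "finger_force": force on a finger pad.
Only numpy, scipy, OpenCV 4.12 (cv2) and the standard library are available. Lean on these libraries where they do the work, as an engineer would, in place of code of your own. Each camera call takes 0.05 s, during which the arm holds its last target. There are 200 camera calls.

TASK

Put the engraver's tools away for the night. The chest is shut, its bolt across but its handle still up: draw the bolt, slide the lid back, and lay every graver from the bench flat on the floor of the well, lengthwise front to back, wooden handle towards the front of the chest and blade to the back. Then slide the lid fully shut, slide the bolt across until it is fully through the keeper, and turn its handle right down into the notch, without disturbing the vise, the glass dish or the jar.

Things in the scene. Friction and masses are not known exactly. Their poses are not given: they have to be found in the camera images.
- chest: Graver chest: low dark wooden box fixed to the bench, 362 mm front to back, 270 mm wide, 70 mm high at its side cleats. +x runs from its front (nearer the robot) to its back, +y to its left. Origin: on the bench under the centre of the open well at its front. Behind the well (x from 80 to 270 mm) a fixed deck, 52 mm high. Front wall 12 mm thick, 66 mm high; side walls 20 mm thick.
- well (a point): Centre of the lined floor of the chest's open well, 20 mm above the bench; same axes as the chest. The well is 160 mm front to back and 230 mm wide inside. Above it two wooden cleats overhang the lid's edges, from y = +-107 mm outward.
- lid (a joint): Sliding plywood lid (170 by 240 mm, upper face 62 mm above the bench) that runs in grooves under the cleats. In m: 0 = fully shut, front edge against the chest's front wall; grows as it slides back along the chest's +x over the deck, to 0.17 = fully open. Starts shut. About 2 N of friction; stays where it is left.
- lid_knob (a point): Middle of the grip of the round wooden knob on the lid near its front edge: the grip is 27 mm in diameter, 22 mm tall, on a 21 mm neck, its top 98 mm above the bench. The point is 87 mm above the bench; with the lid shut it is at x = -48 mm, y = 0 in the chest's frame. Moves with the lid.
- bolt (a joint): Barrel bolt on top of the lid: a 10 mm round rod, 84 mm above the bench, that slides along the chest's y (lid shut: at x = +35 mm in the chest's frame). In m: 0 = drawn back, 0.040 = fully across (end stop), through the keeper. Grows towards the chest's left (+y). Starts across. 1.5 N of friction. It meets the keeper's opening only with the lid shut.
- handle (a joint): The bolt's handle, turning about the rod. In rad: 0 = straight up (end stop), 1.5 = down flat towards the chest's front. Runs between two steel cheeks (tops 96 mm above the bench, 9 mm before and behind the rod's axis); it can turn down only in the front cheek's 15 mm notch, with the bolt fully across; elsewhere it leans on the cheek at about 0.35 rad. Starts up. 0.03 N m of friction.
- handle_ball (a point): Centre of the 18 mm ball on the end of the handle (shank 9 mm thick), 46 mm from the rod's axis: 130 mm above the bench with the handle up, 87 mm with it down. Moves with lid, bolt and handle. With the lid shut and handle up: x = +35 mm in the chest's frame, y = 15 mm (drawn back) or 55 mm (across, in line with the notch).
- bolt_tip (a point): Tip of the bolt's rod. With the lid shut: y = 96 mm in the chest's frame when drawn back, 136 mm when across.
- keeper (a point): Centre of the keeper, the steel staple on the chest's left cleat that the bolt goes through: opening 18 mm wide, 20 mm deep along the bolt (y from 113 to 133 mm in the chest's frame), top 98 mm above the bench.
- graverA_mid (a point): Engraver's graver A (all alike; 3 to 5 are present): wooden eight-sided handle 62 mm long, 24 mm thick, then a thin 5 mm steel blade; 122 mm in all, 70 g. The point is the middle of the handle, half-way up: 12 mm above what it lies on. +x runs from handle to blade; the butt is at -31 mm. It may come to lie on any of four sides.
- graverA_tip (a point): Point of graver A's blade, 90 mm from the middle of the handle along +x.
- graverB_mid (a point): Engraver's graver B (all alike; 3 to 5 are present): wooden eight-sided handle 62 mm long, 24 mm thick, then a thin 5 mm steel blade; 122 mm in all, 70 g. The point is the middle of the handle, half-way up: 12 mm above what it lies on. +x runs from handle to blade; the butt is at -31 mm. It may come to lie on any of four sides.
- graverB_tip (a point): Point of graver B's blade, 90 mm from the middle of the handle along +x.
- graverC_mid (a point): Engraver's graver C (all alike; 3 to 5 are present): wooden eight-sided handle 62 mm long, 24 mm thick, then a thin 5 mm steel blade; 122 mm in all, 70 g. The point is the middle of the handle, half-way up: 12 mm above what it lies on. +x runs from handle to blade; the butt is at -31 mm. It may come to lie on any of four sides.
- graverC_tip (a point): Point of graver C's blade, 90 mm from the middle of the handle along +x.
- graverD_mid (a point): Engraver's graver D (all alike; 3 to 5 are present): wooden eight-sided handle 62 mm long, 24 mm thick, then a thin 5 mm steel blade; 122 mm in all, 70 g. The point is the middle of the handle, half-way up: 12 mm above what it lies on. +x runs from handle to blade; the butt is at -31 mm. It may come to lie on any of four sides.
- graverD_tip (a point): Point of graver D's blade, 90 mm from the middle of the handle along +x.
- graverE_mid (a point): Engraver's graver E (all alike; 3 to 5 are present): wooden eight-sided handle 62 mm long, 24 mm thick, then a thin 5 mm steel blade; 122 mm in all, 70 g. The point is the middle of the handle, half-way up: 12 mm above what it lies on. +x runs from handle to blade; the butt is at -31 mm. It may come to lie on any of four sides.
- graverE_tip (a point): Point of graver E's blade, 90 mm from the middle of the handle along +x.
- vise: Bystander: heavy round steel engraver's ball vise, 116 mm wide, 104 mm tall, origin at the centre of its underside. Not to be disturbed.
- dish: Bystander: round glass dish, 140 mm wide, 30 mm tall, origin at the centre of its underside. Not to be disturbed.
- jar: Bystander: small clear jar with a yellow lid, 48 mm wide, 50 mm tall, origin at the centre of its underside. Not to be disturbed.
Mind the look-alikes: they are no part of the job. Leave any pink look-alike of the part that bears graverD_mid alone.

How it is judged (in metres and radians):
On the way, in this order (a step that is already met when the one before it is completed fails the run):
1. all gravers that are there lie flat on the floor of the well, handles to the front (x of graverA_mid in the frame of chest between -0.07 and 0.005 m and x of graverA_tip in the frame of chest between 0.02 and 0.09 m and y of graverA_mid in the frame of chest between -0.12 and 0.12 m and y of graverA_tip in the frame of chest between -0.12 and 0.12 m and z of each of graverA_mid, graverB_mid, graverC_mid, graverD_mid, graverE_mid in the frame of chest below 0.038 m and z of each of graverA_tip, graverB_tip, graverC_tip, graverD_tip, graverE_tip in the frame of chest below 0.045 m and angle between the x axis of each of graverA_mid, graverB_mid, graverC_mid, graverD_mid, graverE_mid and the x axis of chest, either way round below 0.6 rad and x of graverB_mid in the frame of chest between -0.07 and 0.005 m and x of graverB_tip in the frame of chest between 0.02 and 0.09 m and y of graverB_mid in the frame of chest between -0.12 and 0.12 m and y of graverB_tip in the frame of chest between -0.12 and 0.12 m and x of graverC_mid in the frame of chest between -0.07 and 0.005 m and x of graverC_tip in the frame of chest between 0.02 and 0.09 m and y of graverC_mid in the frame of chest between -0.12 and 0.12 m and y of graverC_tip in the frame of chest between -0.12 and 0.12 m and x of graverD_mid in the frame of chest between -0.07 and 0.005 m and x of graverD_tip in the frame of chest between 0.02 and 0.09 m and y of graverD_mid in the frame of chest between -0.12 and 0.12 m and y of graverD_tip in the frame of chest between -0.12 and 0.12 m and x of graverE_mid in the frame of chest between -0.07 and 0.005 m and x of graverE_tip in the frame of chest between 0.02 and 0.09 m and y of graverE_mid in the frame of chest between -0.12 and 0.12 m and y of graverE_tip in the frame of chest between -0.12 and 0.12 m), for 0.2 s.
2. the lid is slid fully shut (value of joint lid below 0.005 m), for 0.2 s.
3. the bolt is fully across, through the keeper (value of joint lid below 0.005 m and value of joint bolt above 0.036 m), for 0.1 s.
4. the handle is turned down in its notch (all of step 3 and value of joint handle above 1.25 rad), for 0.2 s.
At the end, for the whole second after the job is handed in: Every graver present lies on the well floor (within 6 mm of resting height), within 0.6 rad of lengthwise, handle to the front; lid within 5 mm of shut, bolt within 4 mm of fully across, handle turned down over 1.25 rad and at rest; vise, dish and jar moved less than 30 mm (all of step 1 and all of step 4 and velocity of joint handle between -0.1 and 0.1 rad/s); the robot touches nothing.
It fails at once if the vise is disturbed (distance of vise from where it was at the start of the episode above 0.03 m or angle between vise's own z axis and vertical above 0.4 rad).
It fails at once if the dish is disturbed (distance of dish from where it was at the start of the episode above 0.03 m or angle between dish's own z axis and vertical above 0.4 rad).
It fails at once if the jar is disturbed (distance of jar from where it was at the start of the episode above 0.03 m or angle between jar's own z axis and vertical above 0.4 rad).
Of graverA, graverB, graverC, graverD, graverE only 3 to 5 are there at a start; the rules pass over those that are not, and their reading is None.
At some moment in a run one of graverA, graverB, graverC, graverD, graverE may be knocked a few centimetres aside while the robot is not near it.
Once in a run the grip may slacken for a moment while it holds something.
It also fails if it takes over 210 s, if anything falls off the work surface, if the arm or the gripper's body presses on something with over 40 N, if the wrist force passes 120 N, or if a joint passes its speed limit or range.

## Working session

There is one attempt and no reset: what is moved stays moved. The work goes in short steps, each a Python script; the robot and the scene stay as the last script left them, time stands still between calls to the robot, and variables do not carry over. Pictures are saved under pics/ and viewed, at most 14 in all, crops included, and the job is handed in when it is done.

```bash
ls; mkdir -p pics; python3 - <<'E'
from rig import manip, ungrasp, grasp, readout, eyes, workorder
import cv2,numpy as np
a=eyes.camera("top"); b=eyes.camera("side")
cv2.imwrite("pics/top0.png",a["img"]);cv2.imwrite("pics/side0.png",b["img"])
for c in (a,b): print(c["camera_matrix"].round(1).tolist(),c["T"].round(3).tolist())
s=readout.read_state(); print(s)
E
```

```text
pics
[[512.5, 0.0, 276.6], [0.0, 512.5, 211.8], [0.0, 0.0, 1.0]] [[-0.006, -0.998, 0.065, 0.33], [-1.0, 0.006, -0.001, 0.008], [0.0, -0.065, -0.998, 1.578], [0.0, 0.0, 0.0, 1.0]]
[[508.4, 0.0, 278.3], [0.0, 508.4, 211.6], [0.0, 0.0, 1.0]] [[0.9, -0.335, 0.279, -0.112], [-0.436, -0.694, 0.572, -1.107], [0.002, -0.637, -0.771, 1.598], [0.0, 0.0, 0.0, 1.0]]
{'clock': 0.1, 'joint_positions': array([62.91013973, 26.83212452, -0.66577953, 91.87541927,  0.3439646 ,
       61.38673819, -3.22693279]), 'dq': array([-0.02051925, -0.02101203, -0.05691086, -0.11882197, -0.05153971,
        0.07075055, -0.06159092]), 'joint_torque': array([ 5.44188406e-04, -5.33520234e+01,  2.13958905e-02, -2.51965106e+01,
        1.15106048e-02,  4.28309140e-03,  2.20546679e-05]), 'tcp_pos': array([ 0.27060663, -0.59047417,  0.24942194]), 'ee_rot': array([-1.79907920e+02,  6.37135332e-03,  2.46222447e+01]), 'force': array([ 0.11711931,  0.54100932, -0.41204427]), 'moment': array([ 0.00452463,  0.06289226, -0.01798171]), 'finger_force': 0.0, 'width': 0.08540942519278308}
```

View pics/top0.png

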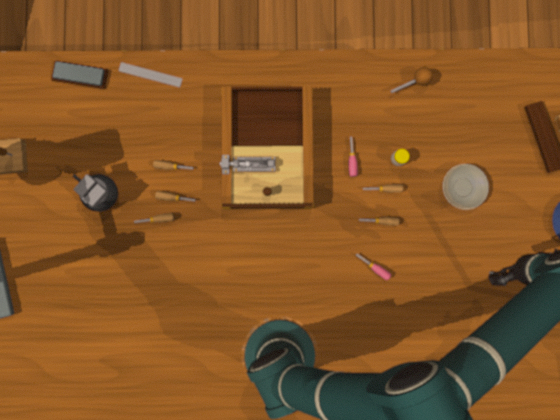

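View pics/side0.png

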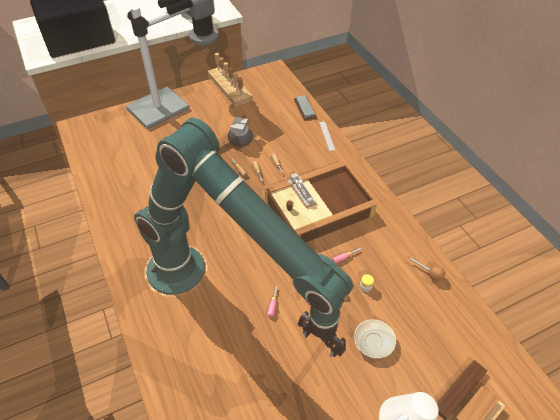

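Top view: five wood-handled gravers, three on the left at (165,165), (167,196), (160,219) and two on the right at (390,188), (388,220). The look-alikes are two pink ones at (353,157) and (375,266), plus a ball-ended tool at (424,75). The chest is centred near (268,147), with its lid shut, the knob at (267,191) and the bolt at (250,163). The vise is at (97,190), the jar at (401,157) and the dish at (465,187).

```bash
cat > h.py <<'E'
from rig import manip, ungrasp, grasp, readout, eyes, workorder
import cv2,numpy as np
def world(c,cols,rows,z=None):
    """pixels -> world; z None: use depth, else intersect with plane z (non-fisheye)"""
    K=c["camera_matrix"];T=c["T"];cols=np.atleast_1d(cols).astype(float);rows=np.atleast_1d(rows).astype(float)
    d=np.stack([(cols-K[0,2])/K[0,0],(rows-K[1,2])/K[1,1],np.ones_like(cols)],1)
    if z is None: d=d*c["depth"][rows.astype(int),cols.astype(int)][:,None]; return d@T[:3,:3].T+T[:3,3]
    r=d@T[:3,:3].T; return T[:3,3]+r*((z-T[2,3])/r[:,2])[:,None]
def gravers(c,minp=.3):
    out=[]
    for m in eyes.masks_of(c,"graverA_mid"):
        if m["p"]<minp: continue
        r,cc=np.nonzero(m["region"]); 
        if len(r)<20: continue
        W=world(c,cc,r,.010)[:,:2]; px=c["img"][r,cc].astype(int)
        mu=W.mean(0); u=np.linalg.svd(W-mu,full_matrices=False)[2][0]; t=(W-mu)@u
        # handle is the wide half: mean lies nearer the handle end
        if abs(t.max())<abs(t.min()): u,t=-u,-t
        col=np.median(px[t<0],0); n=np.array([-u[1],u[0]])
        h=W[t<np.percentile(t,50)]; mid=mu+u*(t.min()+.031)+n*np.median((h-mu)@n)
        zz=world(c,cc,r)[:,2]
        out.append(dict(p=round(m["p"],2),px=[int(v) for v in m["point"]],mid=mid.round(3),yaw=round(float(np.degrees(np.arctan2(u[1],u[0]))),1),L=round(float(np.ptp(t)),3),bgr=col.astype(int).tolist(),z=round(float(np.percentile(zz,90)),3)))
    return out
E
python3 - <<'E'
from h import *
a=eyes.camera("top"); print(*gravers(a,.1),sep="\n")
for n in ("chest","lid_knob","handle_ball","keeper","vise","dish","jar"):
    for m in eyes.masks_of(a,n)[:2]:
        r,c=np.nonzero(m["region"]); W=world(a,c,r); p=np.array(m["point"])
        print(n,round(m["p"],2),p.round(0),len(r),"at pt",world(a,*p).round(3),"lo",np.percentile(W,2,0).round(3),"hi",np.percentile(W,98,0).round(3))
i=a["img"][75:230,60:460]; cv2.imwrite("pics/crop1.png",cv2.resize(i,None,fx=2,fy=2,interpolation=cv2.INTER_CUBIC))
E
```

```text
{'p': 0.74, 'px': [384, 217], 'mid': array([ 0.403, -0.331]), 'yaw': 87.8, 'L': 0.071, 'bgr': [61, 110, 155], 'z': 0.026}
chest 0.55 [267. 150.] 11244 at pt [[0.614 0.034 0.06 ]] lo [ 0.446 -0.096  0.032] hi [0.802 0.165 0.095]
lid_knob 0.84 [264. 173.] 4104 at pt [[0.545 0.044 0.066]] lo [ 0.459 -0.067  0.055] hi [0.624 0.139 0.099]
keeper 0.74 [268. 146.] 10927 at pt [[0.625 0.031 0.061]] lo [ 0.446 -0.093  0.045] hi [0.799 0.162 0.095]
vise 0.61 [ 96. 191.] 1248 at pt [[0.491 0.53  0.101]] lo [0.442 0.494 0.014] hi [0.543 0.59  0.11 ]
vise 0.45 [163. 165.] 206 at pt [[0.575 0.354 0.026]] lo [0.568 0.272 0.002] hi [0.594 0.384 0.03 ]
dish 0.94 [464. 187.] 1646 at pt [[ 0.506 -0.57   0.009]] lo [ 0.445 -0.63  -0.001] hi [ 0.569 -0.505  0.032]
dish 0.62 [386. 221.] 211 at pt [[ 0.401 -0.325  0.026]] lo [ 0.392 -0.368 -0.002] hi [ 0.414 -0.267  0.029]
jar 0.66 [264. 148.] 10881 at pt [[0.62  0.042 0.059]] lo [ 0.447 -0.093  0.045] hi [0.8   0.162 0.095]
jar 0.65 [399. 156.] 217 at pt [[ 0.595 -0.363  0.048]] lo [ 0.575 -0.388  0.01 ] hi [ 0.615 -0.348  0.056]
```

View pics/crop1.png

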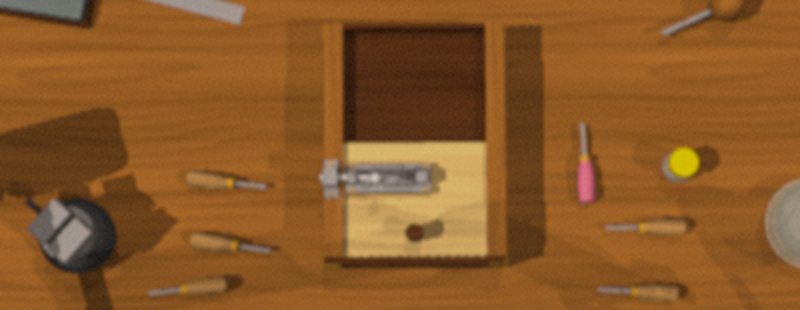

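Confirmed in the crop: the wood-handled ones are the gravers, five in all, and the pink one is a look-alike. The network misses most of them, so I'll segment by height instead and fit the chest.

```bash
cat >> h.py <<'E'
def cloud(c):
    r,cc=np.indices(c["depth"].shape); W=world(c,cc.ravel(),r.ravel()).reshape(420,560,3); W[c["depth"]==0]=np.nan; return W
def blobs(c,lo=.009,hi=.034):
    """wooden graver handles lying on the bench: mid, yaw (blade direction)"""
    W=cloud(c); m=((W[...,2]>lo)&(W[...,2]<hi)).astype(np.uint8); out=[]
    n,lab,st,_=cv2.connectedComponentsWithStats(m)
    Z=world(c,*np.indices((420,560))[::-1].reshape(2,-1),.003).reshape(420,560,3)[...,:2]
    for k in range(1,n):
        if not 60<st[k,4]<320: continue
        r,cc=np.nonzero(lab==k); P=W[r,cc,:2]; b=np.median(c["img"][r,cc],0)
        (x,y),(w,h),a=cv2.minAreaRect((P*1000).astype(np.float32)); L,S=max(w,h),min(w,h)
        if not(45<L<85 and 15<S<42): continue
        mu=P.mean(0); u=np.linalg.svd(P-mu,full_matrices=False)[2][0]
        # blade side: grey (low saturation) pixels 40..85 mm from mid
        sat=cv2.cvtColor(c["img"],cv2.COLOR_BGR2HSV)[...,1].astype(float)
        D=Z-mu; t=D@u; q=abs(D@np.array([-u[1],u[0]]))
        s=[np.percentile(sat[(q<.008)&(e*t>.045)&(e*t<.08)],25) for e in (1,-1)]
        if s[1]<s[0]: u=-u
        out.append(dict(mid=np.array([x,y])/1000,yaw=float(np.degrees(np.arctan2(u[1],u[0]))),L=L,S=S,bgr=b.astype(int).tolist(),sat=[int(v) for v in s],px=[int(cc.mean()),int(r.mean())],wood=bool(b[1]>b[0]*1.2)))
    return out
E
python3 - <<'E'
from h import *
a=eyes.camera("top")
for b in blobs(a): print({k:(np.round(v,3) if k in("mid","yaw","L","S") else v) for k,v in b.items()})
W=cloud(a); z=W[...,2]
box=(W[...,0]>.4)&(W[...,0]<.85)&(abs(W[...,1]-.034)<.17)
for lo,hi in((.04,.11),(.058,.076)):
    P=W[box&(z>lo)&(z<hi)][:,:2]; print("chest",lo,cv2.minAreaRect((P*1000).astype(np.float32)),np.percentile(P,[0.5,99.5],0).round(3))
# knob and bolt
P=W[box&(z>.078)]; Q=P[P[:,0]<.53]; print("knob",Q.mean(0).round(3),Q.min(0).round(3),Q.max(0).round(3),len(Q))
Q=P[P[:,0]>.53]; print("bolt",Q.mean(0).round(3),Q.min(0).round(3),Q.max(0).round(3),len(Q))
Q=P[P[:,2]>.112];print("ball",Q.mean(0).round(3),Q.min(0).round(3),Q.max(0).round(3),len(Q))
# yellow lid for line fits
hsv=cv2.cvtColor(a["img"],cv2.COLOR_BGR2HSV); m=box&(abs(z-.062)<.006)&(a["img"][...,0]>90)
P=W[m][:,:2]; print("lid",cv2.minAreaRect((P*1000).astype(np.float32)),len(P))
print("reach",manip.tip_reach)
E
```

```text
{'mid': array([ 0.506, -0.337]), 'yaw': np.float64(90.033), 'L': np.float64(83.919), 'S': np.float64(25.822), 'bgr': [61, 113, 158], 'sat': [189, 81], 'px': [390, 187], 'wood': True}
{'mid': array([0.417, 0.36 ]), 'yaw': np.float64(97.309), 'L': np.float64(77.11), 'S': np.float64(24.3), 'bgr': [54, 103, 145], 'sat': [188, 71], 'px': [162, 217], 'wood': True}
chest 0.04 ((626.140625, 36.150306701660156), (273.0948181152344, 365.3294982910156), 89.93966674804688) [[ 0.445 -0.099]
 [ 0.806  0.168]]
chest 0.058 ((625.862060546875, 35.284080505371094), (271.4388427734375, 365.5906677246094), 89.7585220336914) [[ 0.446 -0.099]
 [ 0.807  0.168]]
knob [0.488 0.034 0.096] [ 0.445 -0.092  0.078] [0.53  0.152 0.106] 73
bolt [0.572 0.093 0.093] [ 0.537 -0.099  0.078] [0.714 0.173 0.145] 412
ball [0.563 0.088 0.135] [0.555 0.081 0.129] [0.57  0.096 0.145] 30
lid ((542.2545166015625, 46.93834686279297), (166.2567138671875, 230.8903045654297), 0.5261519551277161) 2062
reach 0.019
```

```bash
sed -i 's/lo=.009,hi=.034/lo=.019,hi=.04/; s/60<st\[k,4\]<320/45<st[k,4]<320/; s/45<L<85 and 15<S<42/40<L<85 and 12<S<42/' h.py
python3 - <<'E'
from h import *
a=eyes.camera("top")
for b in blobs(a): print({k:(np.round(v,3) if k in("mid","yaw","L","S") else v) for k,v in b.items()})
b=eyes.camera("side"); W=cloud(b); 
Q=W[(abs(W[...,0]-.57)<.03)&(abs(W[...,1]-.09)<.03)&(W[...,2]>.118)]; print("ball side",Q.mean(0).round(3),Q.min(0).round(3),Q.max(0).round(3),len(Q))
w=cloud(a); Q=w[(abs(w[...,0]-.57)<.03)&(abs(w[...,1]-.09)<.03)]; print(Q[Q[:,2]>.1].round(3)[:40:2].tolist())
for p in ([.57,.09,.25],[.45,.09,.2],[.7,.03,.2]):
  for yaw in (0,90,-90,180): q=manip.ik(p,[180,0,yaw]); print(p,yaw,None if q is None else np.round(q[6]))
E
```

```text
{'mid': array([ 0.579, -0.226]), 'yaw': np.float64(3.886), 'L': np.float64(71.598), 'S': np.float64(22.383), 'bgr': [119, 104, 209], 'sat': [192, 73], 'px': [352, 164], 'wood': False}
{'mid': array([0.579, 0.351]), 'yaw': np.float64(-98.767), 'L': np.float64(66.748), 'S': np.float64(22.569), 'bgr': [65, 118, 164], 'sat': [59, 191], 'px': [162, 163], 'wood': True}
{'mid': array([ 0.504, -0.345]), 'yaw': np.float64(90.695), 'L': np.float64(65.19), 'S': np.float64(22.393), 'bgr': [63, 117, 165], 'sat': [189, 81], 'px': [392, 187], 'wood': True}
{'mid': array([0.483, 0.34 ]), 'yaw': np.float64(-99.401), 'L': np.float64(73.515), 'S': np.float64(22.982), 'bgr': [62, 114, 161], 'sat': [65, 192], 'px': [165, 195], 'wood': True}
{'mid': array([0.416, 0.358]), 'yaw': np.float64(99.376), 'L': np.float64(73.64), 'S': np.float64(23.429), 'bgr': [58, 105, 149], 'sat': [70, 188], 'px': [162, 217], 'wood': True}
{'mid': array([ 0.403, -0.328]), 'yaw': np.float64(86.446), 'L': np.float64(67.289), 'S': np.float64(21.473), 'bgr': [60, 109, 153], 'sat': [189, 67], 'px': [388, 220], 'wood': True}
{'mid':
[... 277 characters left out ...]
.581, 0.1, 0.102], [0.57, 0.093, 0.133], [0.568, 0.087, 0.14], [0.567, 0.096, 0.133], [0.566, 0.09, 0.14], [0.567, 0.084, 0.131], [0.563, 0.095, 0.139], [0.563, 0.09, 0.14], [0.563, 0.084, 0.136], [0.561, 0.096, 0.132], [0.56, 0.09, 0.136], [0.559, 0.084, 0.143], [0.558, 0.096, 0.131], [0.558, 0.09, 0.133], [0.557, 0.084, 0.137], [0.556, 0.09, 0.129], [0.56, 0.072, 0.1]]
[0.57, 0.09, 0.25] 0 -113.0
[0.57, 0.09, 0.25] 90 -27.0
[0.57, 0.09, 0.25] -90 132.0
[0.57, 0.09, 0.25] 180 58.0
[0.45, 0.09, 0.2] 0 -117.0
[0.45, 0.09, 0.2] 90 -32.0
[0.45, 0.09, 0.2] -90 129.0
[0.45, 0.09, 0.2] 180 50.0
[0.7, 0.03, 0.2] 0 -102.0
[0.7, 0.03, 0.2] 90 -24.0
[0.7, 0.03, 0.2] -90 138.0
[0.7, 0.03, 0.2] 180 63.0
```

```bash
cat >> h.py <<'E'
OX,OY=.535,.035   # chest origin, yaw ~0
def tcp(): return readout.read_state()["tcp_pos"]
def rep(s=""): 
    q=readout.read_state(); print(s,"t%.1f"%q["clock"],q["tcp_pos"].round(4),"w%.4f"%q["width"],"F",q["force"].round(1))
def up(z=.2,speed=.25): p=tcp(); manip.move_straight([p[0],p[1],z],speed=speed)
E
python3 - <<'E'
from h import *
grasp(20)
manip.move_pose([.567,.125,.2],[180,0,90]); manip.move_straight([.567,.125,.131])
print(manip.move_straight([.567,.055,.131],speed=.06,until_force=8)); rep("bolt")
up()
manip.move_pose([.445,.035,.2],[180,0,180]); manip.move_straight([.445,.035,.092]); rep("knob")
print(manip.move_straight([.65,.035,.092],speed=.08,until_force=12)); rep("lid")
up()
manip.move_pose([.45,.0,.3],[180,0,180])
a=eyes.camera("top"); b=eyes.camera("wrist")
cv2.imwrite("pics/t2.png",np.hstack([cv2.resize(a["img"][70:240,130:410],(560,340)) ,cv2.resize(b["img"],(240,340))]))
E
```

```text
True
bolt t5.7 [0.5671 0.0681 0.1312] w0.0001 F [0.5 3.5 1.5]
knob t8.3 [0.4455 0.0354 0.0925] w0.0001 F [-0.8 -0.9  0.5]
True
lid t10.4 [0.635  0.0345 0.091 ] w-0.0004 F [ 0.4  0.2 -0. ]
```

View pics/t2.png

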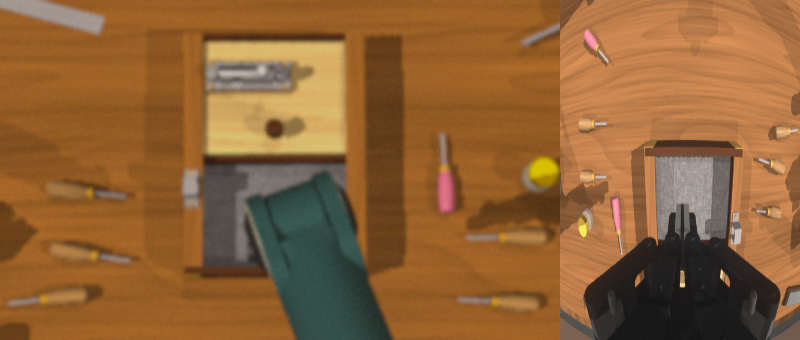

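The lid is open, the bolt is drawn, and all five gravers are still where they were. First graver: the nearest one on the left, at (0.416, 0.358).

```bash
cat >> h.py <<'E'
def wooden():
    return [b for b in blobs(eyes.camera("top")) if b["wood"] and .35<b["mid"][0]<.65 and (b["mid"][1]>.2 or b["mid"][1]<-.15)]
def pick(near,shift=(0,0),zg=.022):
    g=min(wooden(),key=lambda b:np.hypot(*(b["mid"]-near))); print("target",g["mid"].round(3),round(g["yaw"],1),g["px"],g["bgr"])
    assert np.hypot(*(g["mid"]-near))<.08
    tool=g["yaw"] if g["yaw"]>0 else g["yaw"]+180; place=0 if g["yaw"]>0 else 180
    ungrasp(); m=g["mid"]+shift
    manip.move_pose([*m,.16],[180,0,tool]); manip.move_straight([*m,zg],speed=.15); rep("down")
    grasp(60); rep("closed"); manip.move_straight([*m,.16],speed=.2); rep("lift"); return place
def place(yaw,y,zd=.045,x=-.03):
    manip.move_pose([OX+x,OY+y,.16],[180,0,yaw]); rep("over chest")
    if readout.read_state()["width"]<.012: print("LOST"); return False
    manip.move_straight([OX+x,OY+y,zd],speed=.12,until_force=12); rep("at floor")
    ungrasp(); manip.move_straight([OX+x,OY+y,.14],speed=.2); return True
def push(y0,y1,x=-.025):
    grasp(20); yaw=readout.read_state()["ee_rot"][2]
    manip.move_pose([OX+x,OY+y0,.14],[180,0,yaw]); print(manip.move_straight([OX+x,OY+y0,.047],speed=.15,until_force=8))
    print(manip.move_straight([OX+x,OY+y1,.047],speed=.06,until_force=8)); rep("pushed"); up(.15)
E
python3 - <<'E'
from h import *
p=pick([.416,.358],(-.012,0))
if place(p,.035): push(-.003,.074)
manip.move_pose([.45,.0,.3],[180,0,p])
b=eyes.camera("wrist"); cv2.imwrite("pics/w1.png",b["img"]); print(eyes.camera("top")["shot"])
E
```

```text
target [0.417 0.358] 97.4 [162, 217] [66, 121, 169]
down t15.9 [0.4052 0.3582 0.0228] w0.0855 F [-0.1  0.2  0. ]
closed t16.4 [0.4052 0.358  0.0226] w0.0225 F [ 1.  -0.6  5.7]
lift t17.3 [0.4043 0.3568 0.1588] w0.0229 F [ 0.1 -0.1 -1.5]
over chest t18.5 [0.5046 0.0715 0.1595] w0.0226 F [ 0.   0.2 -0.6]
at floor t19.6 [0.5056 0.0702 0.0456] w0.0229 F [-0.1  0.4 -0.5]
False
False
pushed t24.1 [0.5101 0.1087 0.047 ] w-0.0000 F [-0.8 -0.7  0.2]
11
```

View pics/w1.png

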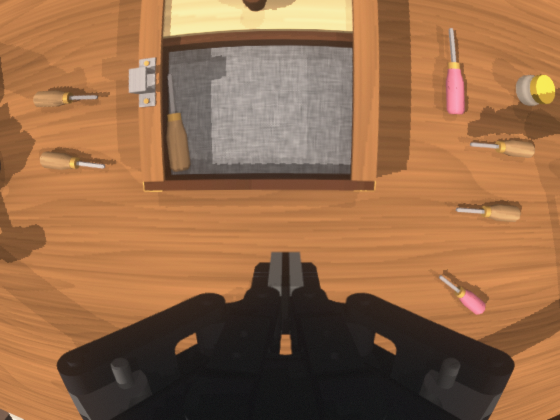

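Graver 1 lies along the left wall at (175,135), butt to the front and blade back. The two left and two right gravers are where they were. Next, the two on the left.

```bash
python3 - <<'E'
from h import *
p=pick([.483,.34])
if place(p,.02): push(-.015,.042)
p=pick([.579,.351])
if place(p,-.025): push(.015,-.073)
manip.move_pose([.45,.0,.3],[180,0,p])
b=eyes.camera("wrist"); cv2.imwrite("pics/w2.png",b["img"])
for g in wooden(): print(g["mid"].round(3),round(g["yaw"]),g["px"])
E
```

```text
target [0.484 0.342] -97.7 [165, 195] [67, 120, 168]
down t28.8 [0.4843 0.3427 0.0229] w0.0855 F [0.  0.2 0. ]
closed t29.4 [0.484  0.3425 0.0225] w0.0229 F [ 0.1 -0.1  4.4]
lift t30.2 [0.4831 0.3414 0.1588] w0.0224 F [-0.3 -0.7 -1.1]
over chest t32.0 [0.5049 0.0555 0.1598] w0.0224 F [-0.5  0.8 -1.5]
at floor t33.1 [0.5055 0.0553 0.0456] w0.0230 F [ 0.4 -0.3 -1.1]
False
False
pushed t37.2 [0.51   0.0767 0.0469] w-0.0002 F [-0.6  0.2  0. ]
target [0.579 0.351] -97.3 [163, 164] [65, 121, 171]
down t41.3 [0.5795 0.3515 0.0231] w0.0854 F [-0.5  0.6  0.3]
closed t41.9 [0.5792 0.3512 0.0225] w0.0228 F [-0.6 -0.3  3.2]
lift t42.7 [0.5782 0.3501 0.1586] w0.0226 F [-0.3 -0.2 -1.2]
over chest t44.4 [0.5051 0.0105 0.1599] w0.0232 F [ 0.8 -0.2 -0.6]
at floor t45.5 [0.5055 0.0102 0.0456] w0.0226 F [ 0.5 -0.8 -1.1]
False
False
pushed t50.2 [ 0.51   -0.0377  0.047 ] w0.0003 F [-0.6 -1.2 -0.5]
[ 0.503 -0.343] 90 [392, 187]
[ 0.403 -0.33 ] 89 [388, 220]
```

View pics/w2.png

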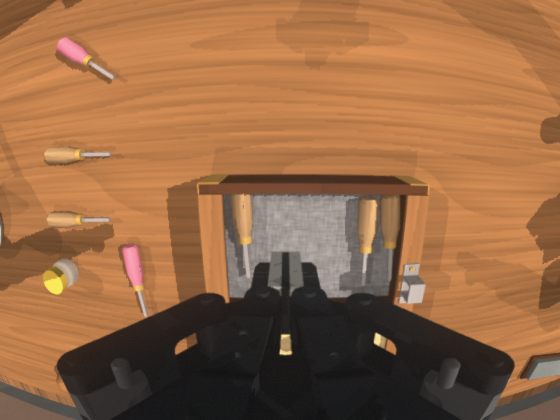

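Three gravers are in the well, seen from the rotated view at (243,225), (368,230) and (390,225), all with handles to the front wall. Two are left on the right-hand side.

```bash
python3 - <<'E'
from h import *
p=pick([.503,-.343],(-.01,0))
if place(p,-.01): push(.022,-.042)
p=pick([.403,-.33])
place(p,.0,zd=.047); up(.2)
manip.move_pose([.45,-.15,.35],[180,0,p]); 
b=eyes.camera("wrist"); a=eyes.camera("top"); cv2.imwrite("pics/w3.png",np.hstack([cv2.resize(b["img"],(400,300)),cv2.resize(a["img"][90:240,170:370],(400,300))]))
E
```

```text
target [ 0.503 -0.344] 88.6 [392, 187] [67, 123, 171]
down t54.9 [ 0.4942 -0.3439  0.0229] w0.0856 F [-0.1  0.1 -0.1]
closed t55.5 [ 0.494  -0.3439  0.0226] w0.0227 F [0.4 0.4 5.4]
lift t56.3 [ 0.4925 -0.3433  0.1587] w0.0228 F [ 0.1 -0.3 -0.3]
over chest t58.1 [0.505  0.0245 0.1596] w0.0229 F [-0.1  0.3 -1.2]
at floor t59.2 [0.5056 0.025  0.0456] w0.0226 F [ 0.3 -0.7  0.1]
False
False
pushed t63.5 [ 0.5099 -0.0067  0.047 ] w-0.0001 F [-0.4 -0.3 -0. ]
target [ 0.403 -0.329] 88.3 [389, 220] [67, 125, 176]
down t67.8 [ 0.4035 -0.3294  0.0227] w0.0852 F [-0.9 -0.3  0.4]
closed t68.4 [ 0.4033 -0.3293  0.0225] w0.0230 F [-0.5  0.2  4.9]
lift t69.2 [ 0.402  -0.3288  0.1589] w0.0227 F [ 0.6 -0.4 -0.9]
over chest t71.1 [0.5049 0.0343 0.1597] w0.0231 F [ 0.6 -0.8 -1. ]
at floor t72.2 [0.5055 0.0351 0.0476] w0.0226 F [-0.1  0.1  0.4]
```

View pics/w3.png

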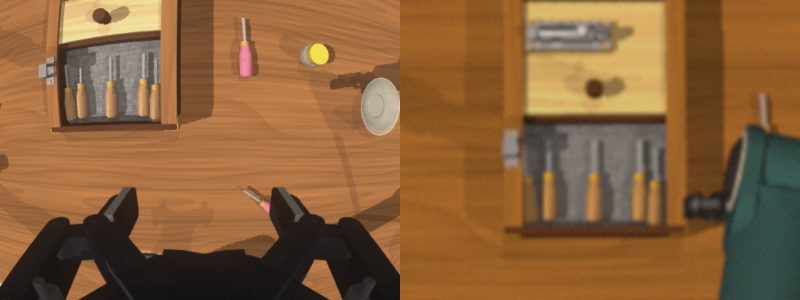

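All five gravers are in the well, handles to the front. I'll check their heights, then close the lid and throw the bolt.

```bash
python3 - <<'E'
from h import *
W=cloud(eyes.camera("top")); m=(abs(W[...,0]-.53)<.055)&(abs(W[...,1]-OY)<.1); z=W[m][:,2]; print("well z pct",np.percentile(z,[5,50,95,99.5]).round(3))
K=W[(abs(W[...,0]-.657)<.03)&(abs(W[...,1]-OY)<.03)&(W[...,2]>.085)]; print("knob",K.mean(0).round(3))
grasp(20)
manip.move_pose([.690,.035,.22],[180,0,0]); print(manip.move_straight([.690,.035,.095],until_force=8)); rep("behind knob")
print(manip.move_straight([.502,.035,.095],speed=.08,until_force=15)); rep("lid shut?")
up(.22)
manip.move_pose([.567,.015,.22],[180,0,90]); manip.move_straight([.567,.015,.131])
print(manip.move_straight([.567,.082,.131],speed=.05,until_force=8)); rep("bolt"); up(.22)
manip.move_pose([.45,-.15,.35],[180,0,90]); 
b=eyes.camera("wrist"); a=eyes.camera("top"); cv2.imwrite("pics/w4.png",np.hstack([cv2.resize(b["img"],(400,300)),cv2.resize(a["img"][90:240,170:370],(400,300))]))
W=cloud(a);Q=W[(abs(W[...,0]-.567)<.04)&(abs(W[...,1]-.08)<.06)&(W[...,2]>.112)]; print("ball",Q.mean(0).round(3),len(Q))
E
```

```text
well z pct [0.015 0.022 0.045 0.049]
knob [0.657 0.035 0.097]
False
behind knob t77.9 [0.6908 0.0352 0.0962] w-0.0000 F [ 0.4 -0.2  0.6]
True
lid shut? t79.9 [0.514  0.0355 0.0956] w0.0000 F [1.6 0.  0.8]
True
bolt t83.6 [0.5668 0.0691 0.1307] w0.0001 F [ 0.1 -2.9  2.1]
ball [0.562 0.09  0.134] 31
```

View pics/w4.png

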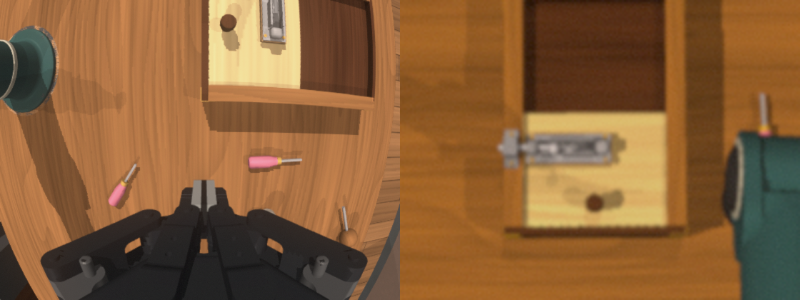

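The lid is shut and the bolt is across, with its rod through the keeper at (510,148) in the right panel. Next, the handle.

```bash
python3 - <<'E'
from h import *
manip.move_pose([.600,.089,.22],[180,0,180]); manip.move_straight([.600,.089,.131])
print(manip.move_straight([.553,.089,.131],speed=.05,until_force=15)); rep("pushed")
up(.16)
manip.move_straight([.527,.089,.16]); print(manip.move_straight([.527,.089,.112],speed=.04,until_force=12)); rep("pressed")
up(.22)
manip.move_pose([.45,-.15,.35],[180,0,90]); 
b=eyes.camera("side"); a=eyes.camera("top"); cv2.imwrite("pics/w5.png",np.hstack([cv2.resize(b["img"][140:260,240:400],(400,300)),cv2.resize(a["img"][90:240,170:370],(400,300))]))
W=cloud(a);Q=W[(abs(W[...,0]-.53)<.022)&(abs(W[...,1]-.089)<.025)&(W[...,2]>.075)]; print("ball",Q.mean(0).round(3),Q[:,2].max(),len(Q)); print((W[...,2][(abs(W[...,0]-.55)<.1)&(abs(W[...,1]-.06)<.1)]>.11).sum())
E
```

```text
False
pushed t88.3 [0.553  0.089  0.1309] w-0.0002 F [-0.4  0.3 -0.7]
True
pressed t90.0 [0.5273 0.0891 0.1142] w0.0003 F [-1.3 -2.   8.1]
ball [0.535 0.088 0.09 ] 0.1009117454335906 54
0
```

View pics/w5.png

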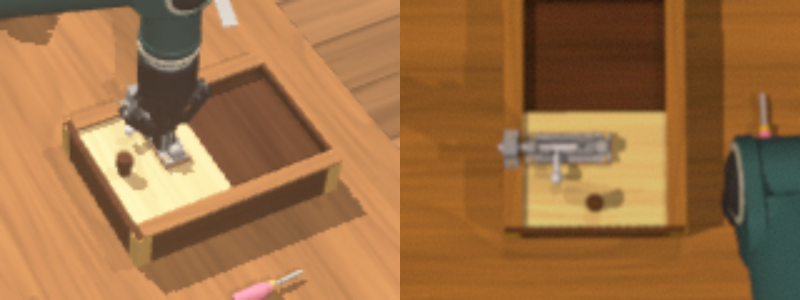

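The handle lies down in its notch at (557,175). The ball's top was at 95 mm when pressed, which matches about 1.5 rad. The lid is shut, the bolt is through the keeper and the arm is clear.

```bash
python3 -c "
from h import *
manip.sleep(.5); print(workorder.sign_off()); rep()"
```

```text
the job is handed in; nothing more can be done
None
the job is handed in; nothing more can be done
```

I put all five gravers in the well with their handles to the front, shut the lid, bolted it and turned the handle down, then handed the job in at about 91 s; the hand-in returned no verdict.

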